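# Slide a spacer along the rail into the jig's corner pocket

### The job

On the bench jig, push the loose steel spacer block straight across the plate until its long side is flush against the rail, then slide it along the rail, keeping it against the rail all the way, into the corner pocket beside the T-shaped stop until its end is fully home against the stop. Only push it: the block must stay flat on the plate and never be lifted. Leave the brass bush, the steel collar, the white tub and the spanner where they are, and finish with the hand clear.

Things in the scene. Friction and masses are not known exactly. Their poses are not given: they have to be found in the camera images.
- spacer: Loose steel block, 40 x 64 x 20 mm (x, y, z), 0.32 to 0.48 kg, two dark screw holes on top, flat on the jig plate, its centre 70 to 120 mm from the rail's face, askew by up to 20 degrees. Origin: centre of its underside; y is its long direction. A push of about 2 to 5 N slides it.
- jig: Fixed dark steel plate, 200 x 380 x 12 mm (x, y, z), turned up to 16 degrees. Origin: centre of its underside; top at z = 12 mm. A steel rail 20 mm wide, 370 mm long, 14 mm tall stands on it along the far (+x) side; its face, looking to -x, is at x = 75 mm and runs along y. A block flush with the rail has its origin at x = 55 mm.
- stop: Fixed steel T-shaped stop, 14 mm tall, at y = +150 or -150 mm of the jig (varies), axes as the jig's. Origin: plate's top, rail's face, mid-web. Web: y -8 to 8, x 0 to -44 mm; guide strip: x -44 to -60, y -43 to 43 mm, round ends. Pocket: 44 mm wide slot between rail and strip on the side of the jig's middle. Home: block's origin at x -20 mm and 40 mm along y towards the jig's middle, 29 mm of it sticking out.
- dowel: Fixed steel dowel at the other end of the rail (not a pocket): an upright pin 16 mm thick and 18 mm tall with a 26 mm wide, 4 mm high foot. Origin: on the plate's top at the rail's face; the pin stands at x = -22 mm.
- bush: Bystander: brass cylinder standing at a near corner of the plate, 30 mm diameter, 30 mm tall. Origin: centre of its underside.
- collar: Bystander: steel ring, 22 mm bore, lying at the other near corner of the plate, 40 mm diameter, 14 mm tall. Origin: centre of its underside.
- tub: Bystander: white jar on the bench to the left of the jig, 84 mm diameter, 85 mm tall. Origin: centre of its underside.
- spanner: Bystander: steel spanner lying on the bench to the right of the jig, along its x axis. Origin: within its underside.
Things that resemble listed ones, but are neither listed nor needed, are in the scene too. What is shaped like the spacer but brown, green or red is not meant.

How it is judged:
By the outcome, as a careful person would: the job done as asked, in the order asked, and still so for the second after the job is handed in, with the robot touching nothing.
It also fails if it takes over 56 s, if anything falls off the work surface, if the arm or the gripper's body presses on something with over 40 N, if the wrist force passes 120 N, or if a joint passes its speed limit or range.

### The arm

A 6-joint arm with a two-finger parallel gripper is mounted at the origin on the work surface. World frame = base frame: x ahead of the robot, y to its left, z up, the work surface at z = 0. Lengths are in m, angles in rad, forces in N, time in s.
With the tool pointing down it reaches from about 0.25 to 0.8 m from the base axis. Payload 8.5 kg.
Tool frame: the origin (TCP) lies midway between the tips of the shut fingers; the grasp point (between the pads) lies arm.grasp_offset behind it (arm.grasp_offset is the distance from the TCP to the grasp point, in m); z points along the fingers, y is the line along which they close (so a half turn about z gives the same grasp; the last joint's range is limited). The gripper opens to 85 mm and grips with 20 to 120 N. Pads are 22 mm wide; open, the fingers measure 114 mm over their backs; the gripper's body (76 mm by 85 mm) begins 54 mm behind the grasp point. The pads swing forward as they close: fully open they stand 13 mm farther back than shut.
Start: joints at [-1.2, 0.238, -0.013, 1.319, 0, 1.571], TCP at [0.19, -0.489, 0.231] pointing down, gripper open.
Joint ranges: [-2.66, 2.66], [-1.03, 1.9], [-1.14, 1.46], [-1.82, 2.27], [-1.45, 1.34], [-3.14, 3.14]. Speed limits (rad/s): [2.22, 2.22, 2.79, 3.14, 3.14, 3.14].

### API

Orientations are given as [roll, pitch, yaw] about the fixed x, y, z axes, in that order (R = Rz(yaw) Ry(pitch) Rx(roll)).
In Python, from cell import arm gives the robot as it stands. The module is installed in compiled form; this text tells all that it offers.
- The arm moves only by the tool move_arm, never from a script. Its argument "increments" is a list of rows, each a list of 3 entries, a list of its own where there are three numbers: the opening, from -1 (shut) to 1 (fully open), then the shift along the tool's x, y, z in units of 25 mm (1.0 is 25 mm), then the turn about the tool's z in units of 8 degrees (1.0 is 8 degrees). A call has 1 to 10 rows; each row shifts and turns the commanded pose from where the row before left it, along the tool's axes as they then stand; what a row does not reach is not made up. A row lasts 1/10 s, in which the tool goes at most 50 mm and 8.59 degrees, less where a joint would pass 70% of its speed; a pose out of reach is approached as far as the arm can. A call is refused whole if a number of a shift passes 1 or a number of a turn 1, either way. A call with a gripper value outside its range is refused whole. The fingers move at their own pace and stop on an object; "squeeze" is the grip in N (left out, the last holds). Time passes only in rows, so rows that do not move let the fingers close. It gives the time, the measured TCP pose, the force, the opening and the grip force at its end, in the units of the state.
- arm.sense(): the state, without advancing time (a new reading comes with each control period).
- arm.capture(name): name is "side" or "top" or "wrist"; returns a dict with "frame" (480x640x3 uint8, red, green, blue), "vertical_fov" (degrees; the focal length in pixels is half the picture's height over the tangent of half this angle, whatever the lens; pixels are square), "cx", "cy" (the principal point, pixels), "R" (3x3) and "t" (3): a world point X has camera coordinates R X + t. Camera axes: x right, y down, z forward; pixel columns grow to the right and rows downward; lengths in m; the calibration is good to about 2 mm. The wrist camera is an equidistant fisheye: a pixel r from the principal point sees the ray r / f radians off the axis. A picture is of the moment at which its call begins. There is no depth.
- arm.hand_in(): hands the job in; it is judged then, once.
The state is a dict: "clock": time; "joint_pos": joint angles; "dq": joint speeds; "joint_torque": joint torques, N m; "ee_pos": TCP position; "ee_rot": TCP orientation; "contact_force": force on the tool from outside, world axes, zero at the start; "ft_torque": the same for the moment, N m; "grip_width": finger opening in m; "grip_force": force on a finger pad.
Only numpy, scipy, OpenCV 4.12 (cv2) and the standard library are available. Lean on these libraries where they do the work, as an engineer would, in place of code of your own. Each camera call takes 0.05 s, during which the arm holds its last target. There are 200 camera calls.

## Working session

There is one attempt and no reset: what is moved stays moved. The work goes in short steps, Python scripts to look and compute and a tool call to move; the robot and the scene stay as the last step left them, time stands still between calls to the robot, and variables do not carry over. Pictures are saved under pics/ and viewed, at most 10 in all, crops included, and the job is handed in when it is done.

Besides the shell and the picture viewer there is one more tool, called after "Emit:" as name(argument=value, ...), one argument or row to a line, values as JSON. move_arm: Moves the arm, as the interface text tells. Its arguments: {"type":"object","properties":{"increments":{"type":"array"},"squeeze":{"type":"number"}},"required":["increments"]}

```bash
mkdir -p pics
cat > h.py <<'E'
import numpy as np, cv2
from cell import arm
def cap(n,f=None):
    c=arm.capture(n)
    if f: cv2.imwrite('pics/'+f,c['frame'][:,:,::-1])
    return c
def foc(c): return 240/np.tan(np.radians(c['vertical_fov'])/2)
def ray(c,u,v,z,fish=False):
    f=foc(c);R=np.array(c['R']);t=np.array(c['t'])
    x,y=(u-c['cx'])/f,(v-c['cy'])/f
    if fish:
        r=np.hypot(x,y);d=np.array([x/r*np.sin(r),y/r*np.sin(r),np.cos(r)])if r>1e-9 else np.array([0,0,1.])
    else: d=np.array([x,y,1.])
    o=-R.T@t;d=R.T@d
    return (o+d*(z-o[2])/d[2])
def pix(c,X):
    p=np.array(c['R'])@X+np.array(c['t']);return p[:2]/p[2]*foc(c)+[c['cx'],c['cy']]
E
python3 - <<'E'
from h import *
c=cap('top','t1.png');print(foc(c),c['cx'],c['cy'],c['R'],c['t']);cap('side','s1.png')
print(arm.sense())
E
```

```text
494.34013212107936 323.7792394675308 247.32256179950926 [[ 0.02857829 -0.99950118 -0.01344147]
 [-0.99880434 -0.02801963 -0.04005982]
 [ 0.03966322  0.01457024 -0.99910687]] [-0.01345817  0.54099928  1.24119651]
{'clock': 0.1, 'joint_pos': array([-1.20001408e+00,  2.38733440e-01, -1.41809278e-02,  1.31920096e+00,
        1.34338014e-05,  1.57080944e+00]), 'dq': array([-0.00037551, -0.00072983,  0.00193595,  0.00055351,  0.00082604,
        0.00045925]), 'joint_torque': array([ 1.54009367e-04, -5.39721930e+01,  3.46997595e+01,  1.34589258e-02,
        2.50183797e-05, -1.20614993e-05]), 'ee_pos': array([ 0.19009713, -0.48896765,  0.230731  ]), 'ee_rot': array([-3.14027365e+00, -1.34164980e-05,  3.70769122e-01]), 'contact_force': array([0.21490135, 0.0386365 , 0.27251911]), 'ft_torque': array([-0.00439416,  0.0154679 ,  0.0749289 ]), 'grip_force': 0.0, 'grip_width': 0.08560470419484921}
```

View pics/t1.png

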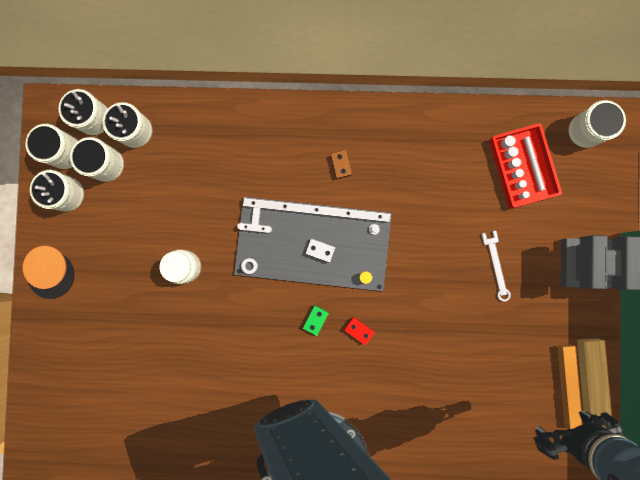

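View pics/s1.png

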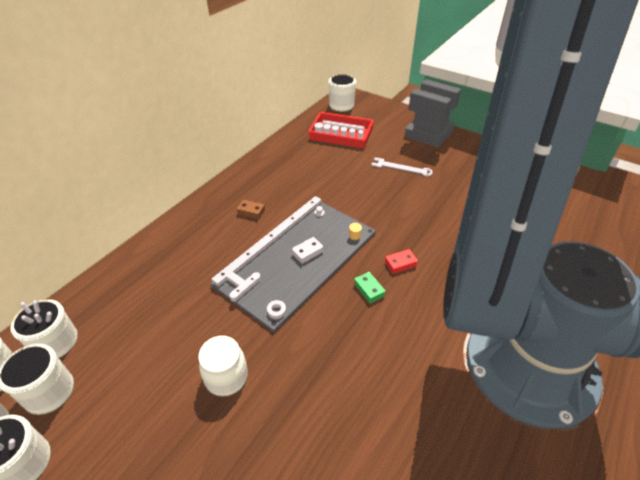

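The top view shows the jig, with its rail from (243,200) to (390,216). The stop is at its left end, about (256,222), and the dowel is at (374,229). The candidates are steel (320,250), green (316,320), red (359,331) and brown (341,164). Only the steel one at (320,250) lies on the plate and has the right colour. I'll measure it and confirm in an enlarged crop.

```bash
cat >> h.py <<'E'
def blocks(c,z=0.032):
    im=c['frame'].astype(int);m=((im.min(2)>140)&(im.max(2)-im.min(2)<40)).astype(np.uint8)
    m[:190]=0;m[300:]=0;m[:,:228]=0;m[:,400:]=0
    cs,_=cv2.findContours(m,cv2.RETR_EXTERNAL,cv2.CHAIN_APPROX_NONE)
    out=[]
    for k in cs:
        if len(k)<15: continue
        w=np.array([ray(c,u,v,z)[:2] for u,v in k[:,0]])
        out.append((k,w,cv2.minAreaRect((w*1000).astype(np.float32))))
    return out
E
python3 - <<'E'
from h import *
c=cap('top')
for k,w,r in blocks(c): print(k[:,0].min(0),k[:,0].max(0),np.round(r[0],1),np.round(r[1],1),round(r[2],1))
im=c['frame'][185:305,225:405,::-1];cv2.imwrite('pics/t2.png',cv2.resize(im,None,fx=4.4,fy=4.4,interpolation=cv2.INTER_CUBIC))
g=cv2.cvtColor(c['frame'],cv2.COLOR_RGB2GRAY)
print(g[200:225,317].tolist())
E
```

```text
[241 258] [257 273] [489.8 186.5] [38. 39.] 28.2
[306 239] [335 261] [533.6   9.9] [65.8 41.5] 72.0
[369 223] [379 234] [ 590.7 -122.1] [27.5 24.9] 1.4
[237 197] [390 232] [605.7  29.3] [377.7  81.8] 85.3
[101, 97, 91, 90, 98, 152, 234, 235, 130, 55, 78, 170, 243, 239, 82, 82, 120, 120, 120, 120, 120, 121, 118, 118, 120]
```

View pics/t2.png

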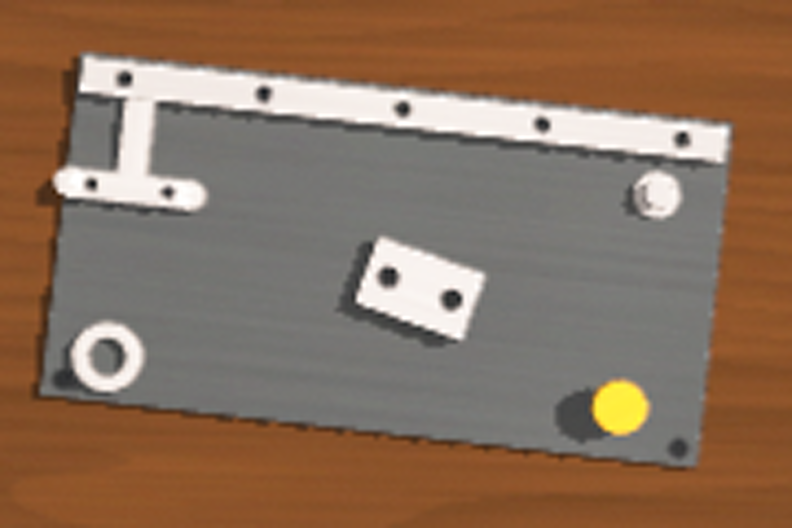

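The crop confirms the spacer: a steel block with two dark holes at crop (420,288), lying skewed on the plate. The pocket is to the right of the stop's web, and the strip runs from crop (60,182) to (205,195).

```bash
cat >> h.py <<'E'
def jig(c):
    k,w,r=[b for b in blocks(c,0.026) if b[2][1][0]>300 or b[2][1][1]>300][0]
    k=k[:,0]; far=[];near=[]
    for u in range(262,385):
        v=k[k[:,0]==u][:,1]
        far.append(ray(c,u,v.min()-.5,.026)[:2])
        if u>275: near.append(ray(c,u,v.max()+.5,.026)[:2])
    L=[]
    for p in (far,near):
        vx,vy,x0,y0=cv2.fitLine(np.array(p,np.float32),cv2.DIST_HUBER,0,.01,.01).ravel(); s=np.sign(vy); L.append((np.array([vx,vy])*s,np.array([x0,y0])))
    return L,w
E
python3 - <<'E'
from h import *
c=cap('top');L,w=jig(c)
for d,p in L: print(np.degrees(np.arctan2(-d[0],d[1])),p)
y=(L[0][0]+L[1][0]);y/=np.linalg.norm(y);x=np.array([y[1],-y[0]])
n=[L[i][1]@x for i in(0,1)];print('x far,near',n,n[0]-n[1])
face=np.mean(n)-.010
s=w@y;sel=(w@x)>face-.002
print('rail y',s[sel].min(),s[sel].max()); st=w[(w@x)<face-.046];print('strip y',(st@y).min(),(st@y).max(),'x',(st@x).min()-face)
yc=(s[sel].min()+s[sel].max())/2
o=x*face+y*yc; print('yaw',np.degrees(np.arctan2(y[1],y[0]))-90,'face origin',o,'x',x,'y',y)
r=[b for b in blocks(c) if 300<b[0][:,0,0].min()<310][0]
P=np.array(r[2][0])/1000; b=cv2.boxPoints(r[2])/1000
print('block rel',(P-o)@x,(P-o)@y,'corners',[( round((q-o)@x,4),round((q-o)@y,4)) for q in b])
np.savez('j.npz',o=o,x=x,y=y)
print(arm.grasp_offset)
E
```

```text
-4.6712794 [0.64547783 0.00671279]
-4.676867 [ 0.6220831  -0.01154629]
x far,near [np.float32(0.64278424), np.float32(0.62095517)] 0.021829069
rail y -0.11101842380636626 0.2603102687267404
strip y 0.18180971320141665 0.26856985561850927 x -0.061138816910506044
yaw -4.67408 face origin [0.62588429 0.02372306] x [ 0.99667436 -0.08148752] y [0.08148752 0.99667436]
block rel -0.09080249818880204 -0.021285196234115417 corners [(np.float64(-0.1186), np.float64(-0.0485)), (np.float64(-0.0782), np.float64(-0.0581)), (np.float64(-0.063), np.float64(0.0059)), (np.float64(-0.1034), np.float64(0.0155))]
0.0187
```

Emit:
move_arm(
  increments=[
    [-0.3,[0,0,0],0.81],
    [-0.3,[0,0,0],0.81],
    [-0.3,[0,0,0],0.81],
    [-0.3,[0,0,0],0.81],
    [-0.3,[0,0,0],0],
  ],
  squeeze=40,
)

```text
clock: 0.7
ee_pos: [0.1902, -0.4892, 0.2311]
ee_rot: [-3.141, 0.0, -0.083]
contact_force: [-0.2, 0.2, -0.6]
grip_width: 0.0301
grip_force: 0.0
```

```bash
cat >> h.py <<'E'
J=dict(np.load('j.npz')) if __import__('os').path.exists('j.npz') else None
from scipy.spatial.transform import Rotation as Ro
def go(jx,jy,z,yaw=None):
    s=arm.sense();p=s['ee_pos'];R=Ro.from_euler('xyz',s['ee_rot'])
    T=np.append(J['o']+J['x']*jx+J['y']*jy,z)
    d=p[:2]-J['o']
    print('t',s['clock'],'rel',np.round([d@J['x'],d@J['y']],4),'z',round(p[2],4),'yaw rel',np.round(np.degrees(s['ee_rot'][2])+4.674,2),'rp',np.round(s['ee_rot'][:2],3),'F',np.round(s['contact_force'],2),'w',round(s['grip_width'],4))
    print('units',np.round(R.inv().apply(T-p)/.025,3))
def blk():
    c=cap('top')
    for k,w,r in blocks(c):
        if len(k)<40 or max(r[1])>100 or min(r[1])<36 or max(r[1])<50: continue
        P=np.array(r[0])/1000-J['o'];b=cv2.boxPoints(r)/1000-J['o']
        print('block',np.round([P@J['x'],P@J['y']],4),r[1],r[2],[np.round([q@J['x'],q@J['y']],4).tolist() for q in b])
E
python3 -c "
from h import *
go(-.144,-.021,.15)"
```

```text
t 0.7 rel [-0.3924 -0.5467] z 0.2311 yaw rel -0.09 rp [-3.141  0.   ] F [-0.2   0.24 -0.6 ] w 0.0301
units [  9.905 -21.042   3.252]
```

Emit:
move_arm(
  increments=[
    [-0.3,[0.47,-1,0],0],
    [-0.3,[0.47,-1,0],0],
    [-0.3,[0.47,-1,0],0],
    [-0.3,[0.47,-1,0],0],
    [-0.3,[0.47,-1,0],0],
    [-0.3,[0.47,-1,0],0],
    [-0.3,[0.47,-1,0],0],
    [-0.3,[0.47,-1,0],0],
    [-0.3,[0.47,-1,0],0],
    [-0.3,[0.47,-1,0],0],
  ],
)

```text
clock: 1.7
ee_pos: [0.3281, -0.2487, 0.2313]
ee_rot: [3.142, -0.0, -0.078]
contact_force: [0.0, 0.5, 1.0]
grip_width: 0.03
grip_force: 0.0
```

Emit:
move_arm(
  increments=[
    [-0.3,[0.47,-1,0],0],
    [-0.3,[0.47,-1,0],0],
    [-0.3,[0.47,-1,0],0],
    [-0.3,[0.47,-1,0],0],
    [-0.3,[0.47,-1,0],0],
    [-0.3,[0.47,-1,0],0],
    [-0.3,[0.47,-1,0],0],
    [-0.3,[0.47,-1,0],0],
    [-0.3,[0.47,-1,0],0],
    [-0.3,[0.47,-1,0],0],
  ],
)

```text
clock: 2.7
ee_pos: [0.4646, -0.0236, 0.2313]
ee_rot: [-3.129, 0.0, -0.055]
contact_force: [-1.0, 0.1, -0.0]
grip_width: 0.0297
grip_force: 0.0
```

Emit:
move_arm(
  increments=[
    [-0.3,[0.5,-0.95,0.5],0],
    [-0.3,[0,0,0.9],0],
    [-0.3,[0,0,0.9],0],
    [-0.3,[0,0,0.9],0],
    [-0.3,[0,0,0],0],
    [-0.3,[0,0,0],0],
  ],
)

```text
clock: 3.3
ee_pos: [0.4774, -0.0145, 0.1514]
ee_rot: [-3.118, 0.001, -0.043]
contact_force: [0.4, -0.9, -0.7]
grip_width: 0.0298
grip_force: 0.0
```

```bash
python3 -c "
from h import *
go(-.144,-.021,.024)
cap('wrist','w1.png')"
```

```text
t 3.3 rel [-0.1448 -0.0502] z 0.1514 yaw rel 2.18 rp [-3.118e+00  1.000e-03] F [ 0.4  -0.9  -0.73] w 0.0298
units [ 0.085 -1.045  5.122]
```

View pics/w1.png

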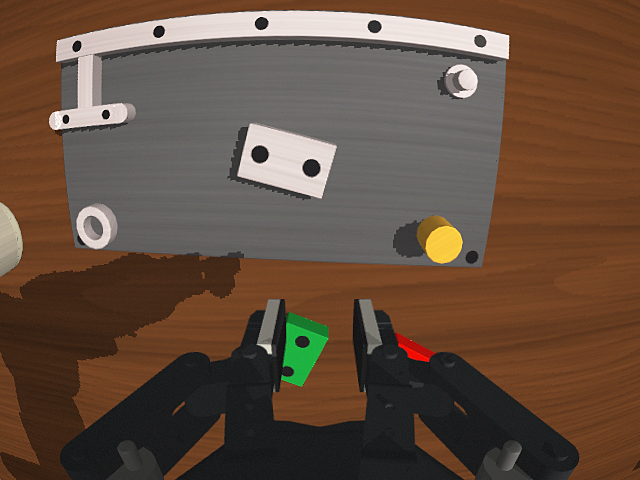

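The wrist view shows the spacer at (285,160) and the shut-in fingers at (270,340) and (365,340), still short of the plate. I'll correct the yaw and y shortfall, then lower slowly.

Emit:
move_arm(
  increments=[
    [-0.3,[0,-0.5,0],0.27],
    [-0.3,[0.04,-0.5,0],0],
    [-0.3,[0,0,0],0],
    [-0.3,[0,0,0],0],
    [-0.3,[0,0,0],0],
  ],
)

```text
clock: 3.85
ee_pos: [0.4786, -0.0118, 0.1526]
ee_rot: [-3.1, 0.001, -0.05]
contact_force: [-0.4, 0.1, -0.8]
grip_width: 0.0298
grip_force: 0.0
```

```bash
python3 -c "
from h import *
go(-.144,-.021,.024);blk();print(arm.sense()['joint_pos'])"
```

```text
t 3.85 rel [-0.1439 -0.0474] z 0.1526 yaw rel 1.79 rp [-3.1e+00  1.0e-03] F [-0.44  0.08 -0.77] w 0.0298
units [ 0.035 -0.839  5.184]
[-0.05146028  0.20189301 -0.2704781   1.09952877  0.04180057  3.14053905]
```

Joint 6 sits at its limit, so I'll use the half-turn equivalent orientation (yaw 175°).

Emit:
move_arm(
  increments=[
    [-0.3,[0,0,0],-1],
    [-0.3,[0,0,0],-1],
    [-0.3,[0,0,0],-1],
    [-0.3,[0,0,0],-1],
    [-0.3,[0,0,0],-1],
    [-0.3,[0,0,0],-1],
    [-0.3,[0,0,0],-1],
    [-0.3,[0,0,0],-1],
    [-0.3,[0,0,0],-1],
    [-0.3,[0,0,0],-1],
  ],
)

```text
clock: 4.9
ee_pos: [0.4785, -0.0118, 0.1524]
ee_rot: [-3.133, -0.041, 1.351]
contact_force: [0.2, -0.3, 0.1]
grip_width: 0.0299
grip_force: 0.0
```

Emit:
move_arm(
  increments=[
    [-0.3,[0,0,0],-1],
    [-0.3,[0,0,0],-1],
    [-0.3,[0,0,0],-1],
    [-0.3,[0,0,0],-1],
    [-0.3,[0,0,0],-1],
    [-0.3,[0,0,0],-1],
    [-0.3,[0,0,0],-1],
    [-0.3,[0,0,0],-1],
    [-0.3,[0,0,0],-1],
    [-0.3,[0,0,0],-1],
  ],
)

```text
clock: 5.9
ee_pos: [0.4784, -0.0118, 0.1524]
ee_rot: [3.103, -0.015, 2.748]
contact_force: [0.6, -0.1, 0.7]
grip_width: 0.0299
grip_force: 0.0
```

Emit:
move_arm(
  increments=[
    [-0.3,[0,0,0],-1],
    [-0.3,[0,0,0],-1],
    [-0.3,[0,0,0],-0.5],
    [-0.3,[0,0,0],0],
    [-0.3,[0,0,0],0],
  ],
)

```text
clock: 6.4
ee_pos: [0.4785, -0.0118, 0.1524]
ee_rot: [3.1, -0.001, 3.089]
contact_force: [0.3, -0.1, -0.1]
grip_width: 0.0298
grip_force: 0.0
```

```bash
python3 -c "
from h import *
go(-.144,-.021,.024);blk();print(arm.sense()['joint_pos'])"
```

```text
t 6.4 rel [-0.144  -0.0474] z 0.1524 yaw rel 181.65 rp [ 3.1e+00 -1.0e-03] F [ 0.29 -0.08 -0.11] w 0.0298
units [-0.038  0.842  5.177]
[-5.15157652e-02  2.02045454e-01 -2.70569132e-01  1.09949257e+00
  4.18605546e-02  1.09331819e-03]
```

Emit:
move_arm(
  increments=[
    [-0.3,[0,0.42,0.7],0.2],
    [-0.3,[-0.04,0.42,0.8],0],
    [-0.3,[0,0,0.8],0],
    [-0.3,[0,0,0.8],0],
    [-0.3,[0,0,0.8],0],
    [-0.3,[0,0,0.5],0],
    [-0.3,[0,0,0.3],0],
    [-0.3,[0,0,0.2],0],
    [-0.3,[0,0,0],0],
  ],
)

```text
clock: 7.35
ee_pos: [0.4808, 0.0141, 0.0307]
ee_rot: [3.1, -0.003, 3.063]
contact_force: [-0.8, 0.0, 0.4]
grip_width: 0.0298
grip_force: 0.0
```

```bash
python3 -c "
from h import *
go(-.13,-.021,.022);cap('side','s2.png')"
```

```text
t 7.35 rel [-0.1438 -0.0214] z 0.0307 yaw rel 180.15 rp [ 3.1e+00 -3.0e-03] F [-0.77  0.01  0.36] w 0.0298
units [-0.553  0.     0.346]
```

View pics/s2.png

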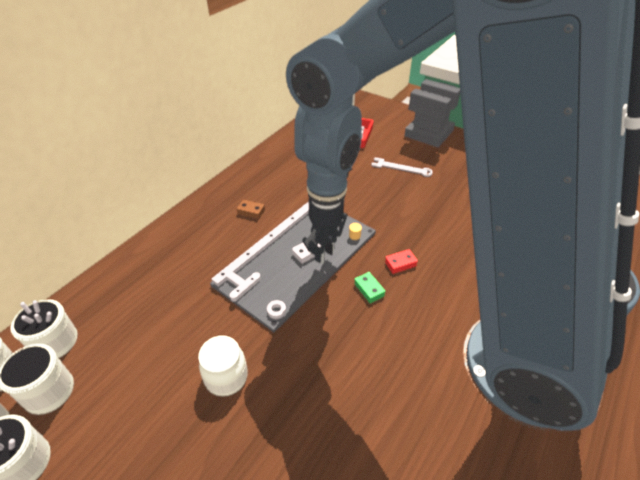

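The hand is behind the spacer at (320,245), clear of the bush at (355,232). I'll lower a little more, then push slowly.

Emit:
move_arm(
  increments=[
    [-0.3,[0,0,0.3],0],
    [-0.3,[0,0,0.2],0],
    [-0.3,[0,0,0],0],
    [-0.3,[-0.2,0,0],0],
    [-0.3,[-0.2,0,0],0],
    [-0.3,[-0.2,0,0],0],
    [-0.3,[-0.2,0,0],0],
    [-0.3,[-0.2,0,0],0],
  ],
)

```text
clock: 8.2
ee_pos: [0.5055, 0.0124, 0.0182]
ee_rot: [3.1, -0.004, 3.063]
contact_force: [-4.2, -1.7, 2.8]
grip_width: 0.0301
grip_force: 1.8
```

```bash
python3 -c "
from h import *
go(-.06,-.021,.018)"
```

```text
t 8.2 rel [-0.119  -0.0211] z 0.0182 yaw rel 180.16 rp [ 3.1   -0.004] F [-4.24 -1.73  2.82] w 0.0301
units [-2.362e+00 -4.000e-03 -1.000e-03]
```

Emit:
move_arm(
  increments=[
    [-0.3,[-0.2,0,0],0],
    [-0.3,[-0.2,0,0],0],
    [-0.3,[-0.2,0,0],0],
    [-0.3,[-0.2,0,0],0],
    [-0.3,[-0.2,0,0],0],
    [-0.3,[-0.2,0,0],0],
    [-0.3,[-0.2,0,0],0],
    [-0.3,[-0.2,0,0],0],
    [-0.3,[-0.2,0,0],0],
    [-0.3,[-0.2,0,0],0],
  ],
)

```text
clock: 9.2
ee_pos: [0.5561, 0.0087, 0.0182]
ee_rot: [3.1, -0.002, 3.063]
contact_force: [-4.1, -0.3, 1.2]
grip_width: 0.0296
grip_force: 1.7
```

```bash
python3 -c "
from h import *
go(-.051,-.021,.018);c=cap('wrist');cv2.imwrite('pics/w2.png',c['frame'][:,:,::-1])"
```

```text
t 9.2 rel [-0.0683 -0.0206] z 0.0182 yaw rel 180.18 rp [ 3.1e+00 -2.0e-03] F [-4.07 -0.32  1.21] w 0.0296
units [-0.692 -0.018  0.007]
```

View pics/w2.png

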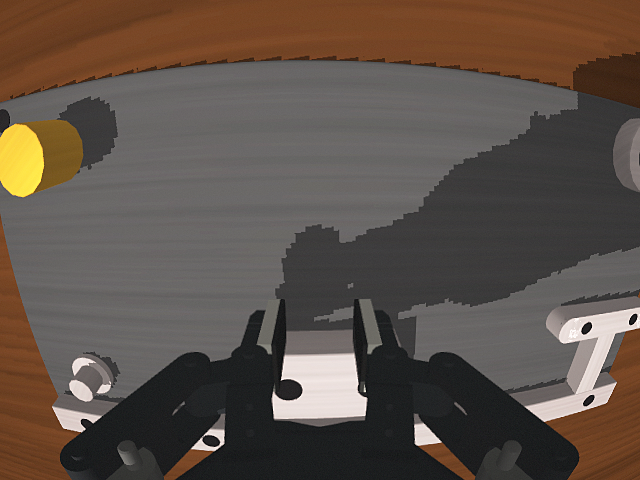

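The wrist view shows the block at (320,380), square against both fingers and about 17 mm from the rail. I'll continue gently.

Emit:
move_arm(
  increments=[
    [-0.3,[-0.15,0,0],0],
    [-0.3,[-0.15,0,0],0],
    [-0.3,[-0.15,0,0],0],
    [-0.3,[-0.1,0,0],0],
    [-0.3,[-0.05,0,0],0],
  ],
)

```text
clock: 9.75
ee_pos: [0.5706, 0.0076, 0.0182]
ee_rot: [3.1, -0.003, 3.063]
contact_force: [-6.9, 0.2, 4.8]
grip_width: 0.0298
grip_force: 3.4
```

Emit:
move_arm(
  increments=[
    [-0.3,[-0.04,0,0],0],
  ],
)

```text
clock: 9.85
ee_pos: [0.5712, 0.0076, 0.0183]
ee_rot: [3.1, -0.003, 3.063]
contact_force: [-6.8, -0.5, 4.9]
grip_width: 0.0298
grip_force: 3.4
```

Emit:
move_arm(
  increments=[
    [-0.3,[-0.04,0,0],0],
  ],
)

```text
clock: 9.95
ee_pos: [0.572, 0.0075, 0.0182]
ee_rot: [3.1, -0.004, 3.063]
contact_force: [-10.1, 0.7, 6.9]
grip_width: 0.03
grip_force: 5.5
```

Emit:
move_arm(
  increments=[
    [-0.3,[-0.05,0,0],0],
  ],
)

```text
clock: 10.05
ee_pos: [0.572, 0.0075, 0.0182]
ee_rot: [3.1, -0.006, 3.063]
contact_force: [-14.6, 1.5, 13.1]
grip_width: 0.0299
grip_force: 7.3
```

Emit:
move_arm(
  increments=[
    [-0.3,[-0.05,0,0],0],
    [-0.3,[0,0,0],0],
  ],
)

```text
clock: 10.25
ee_pos: [0.572, 0.0075, 0.0181]
ee_rot: [3.1, -0.008, 3.063]
contact_force: [-15.2, 0.7, 12.4]
grip_width: 0.0294
grip_force: 7.9
```

```bash
python3 -c "
from h import *
go(-.08,-.021,.018)"
```

```text
t 10.25 rel [-0.0524 -0.0206] z 0.0181 yaw rel 180.18 rp [ 3.1   -0.008] F [-15.19   0.65  12.43] w 0.0294
units [ 1.105 -0.015  0.014]
```

Stalled at 15 N, so it's flush. I'll back off, rise and turn for the end push.

Emit:
move_arm(
  increments=[
    [-0.3,[0.1,0,0],0],
    [-0.3,[0.4,0,0],0],
    [-0.3,[0.6,0,0],0],
    [-0.3,[0,0,-0.8],0],
    [-0.3,[0,0,-1],0],
    [-1,[0.8,0,-1],1],
    [-1,[0.8,0,0],1],
    [-1,[0.8,0,0],1],
    [-1,[0.8,0,0],1],
    [-1,[0,0,0],1],
  ],
)

```text
clock: 11.25
ee_pos: [0.47, 0.0295, 0.0894]
ee_rot: [3.111, -0.029, 2.36]
contact_force: [0.7, 0.2, -0.4]
grip_width: 0.0002
grip_force: 0.0
```

```bash
python3 -c "
from h import *
blk();go(-.024,-.08,.09);print(arm.sense()['joint_pos'][5])
c=cap('top');im=c['frame'][185:305,225:405,::-1];cv2.imwrite('pics/t3.png',cv2.resize(im,None,fx=4.4,fy=4.4,interpolation=cv2.INTER_CUBIC))
"
```

```text
t 11.3 rel [-0.1545 -0.0071] z 0.0895 yaw rel 139.42 rp [ 3.11  -0.028] F [-0.01 -0.11  0.2 ] w -0.0002
units [-5.857  1.185 -0.147]
0.8251501172651523
```

View pics/t3.png

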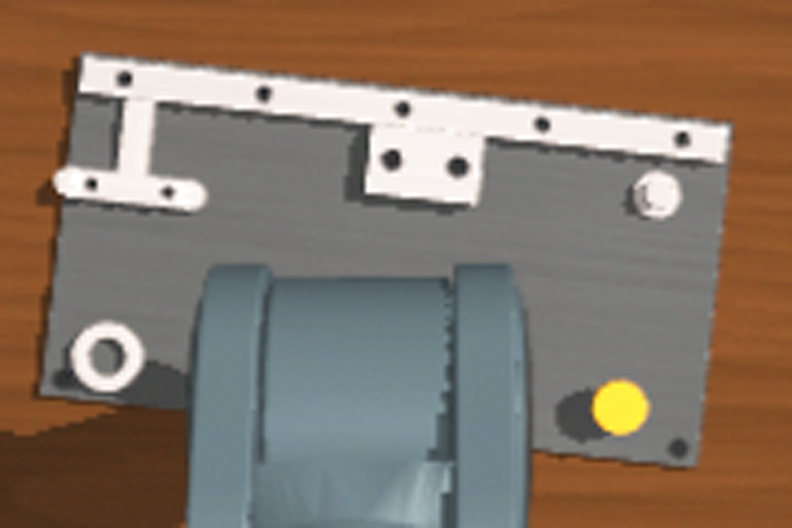

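The crop shows the block flush on the rail with no gap: ends at crop x≈368 and 482, and side at y≈200.

Emit:
move_arm(
  increments=[
    [-1,[0,0,0],1],
    [-1,[0,0,0],1],
    [-1,[0,0,0],1],
    [-1,[0,0,0],1],
    [-1,[0,0,0],1],
    [-1,[0,0,0],1],
    [-1,[0,0,0],0.15],
    [-1,[0,0,0],0],
  ],
)

```text
clock: 12.15
ee_pos: [0.4724, 0.0288, 0.0891]
ee_rot: [-3.141, -0.042, 1.511]
contact_force: [-0.3, -0.0, 0.3]
grip_width: 0.0001
grip_force: 0.0
```

```bash
python3 -c "
from h import *
c=cap('top')
for a,b in [(366,192),(476,204),(482,140),(369,128),(424,198)]:
  P=ray(c,225+(a+.5)/4.4-.5,185+(b+.5)/4.4-.5,.032)[:2]-J['o'];print(np.round([P@J['x'],P@J['y']],4))
go(-.024,-.085,.09)
"
```

```text
[-0.0405  0.0158]
[-0.0405 -0.0469]
[-0.004  -0.0463]
[-0.0041  0.0182]
[-0.0403 -0.0173]
t 12.2 rel [-0.1535 -0.0075] z 0.0891 yaw rel 91.26 rp [-3.141 -0.042] F [-0.34  0.05  0.13] w 0.0
units [-3.21   5.111 -0.175]
```

Emit:
move_arm(
  increments=[
    [-1,[-0.5,0.5,0],0.16],
    [-1,[-0.5,0.5,0],0],
    [-1,[-0.5,0.5,0],0],
    [-1,[-0.5,0.6,0],0],
    [-1,[-0.5,0.6,0],0],
    [-1,[-0.5,0.6,0],0],
    [-1,[-0.2,0.6,0],0],
    [-1,[0,0.6,0],0],
    [-1,[0,0.6,0],0],
    [-1,[0,0,0],0],
  ],
)

```text
clock: 13.2
ee_pos: [0.5945, -0.0632, 0.0848]
ee_rot: [-3.14, -0.042, 1.484]
contact_force: [0.4, 0.2, -0.3]
grip_width: -0.0001
grip_force: 0.0
```

Emit:
move_arm(
  increments=[
    [-1,[0,0,0],0],
    [-1,[0,0,0],0],
  ],
)

```text
clock: 13.4
ee_pos: [0.5916, -0.062, 0.0851]
ee_rot: [-3.138, -0.042, 1.484]
contact_force: [0.6, 0.1, 0.0]
grip_width: 0.0001
grip_force: 0.0
```

```bash
python3 -c "
from h import *
go(-.024,-.08,.020)
"
```

```text
t 13.4 rel [-0.0271 -0.0882] z 0.0851 yaw rel 89.69 rp [-3.138 -0.042] F [0.64 0.06 0.02] w 0.0001
units [0.219 0.133 2.616]
```

Emit:
move_arm(
  increments=[
    [-1,[0,0.13,0.6],0],
    [-1,[0,0,0.6],0],
    [-1,[0,0,0.6],0],
    [-1,[0,0,0.4],0],
    [-1,[0,0,0.3],0],
    [-1,[0,0,0.1],0],
    [-1,[0,0,0],0],
    [-1,[0,0,0],0],
  ],
)

```text
clock: 14.2
ee_pos: [0.5959, -0.0592, 0.021]
ee_rot: [-3.14, -0.042, 1.484]
contact_force: [0.2, 0.5, -0.7]
grip_width: -0.0002
grip_force: 0.0
```

```bash
python3 -c "
from h import *
go(-.020,.065,.020)
"
```

```text
t 14.2 rel [-0.0231 -0.0851] z 0.021 yaw rel 89.69 rp [-3.14  -0.042] F [ 0.23  0.49 -0.69] w -0.0002
units [5.997 0.092 0.29 ]
```

Emit:
move_arm(
  increments=[
    [-1,[0.3,0,0.02],0],
    [-1,[0.3,0,0.02],0],
    [-1,[0.2,0,0.01],0],
    [-1,[0.2,0,0.01],0],
    [-1,[0.2,0.01,0.01],0],
    [-1,[0.2,0.01,0.01],0],
    [-1,[0.2,0.01,0.01],0],
    [-1,[0.2,0.01,0.01],0],
  ],
)

```text
clock: 15.0
ee_pos: [0.5994, -0.0159, 0.02]
ee_rot: [-3.137, -0.038, 1.483]
contact_force: [-6.8, -12.1, 7.5]
grip_width: -0.0
grip_force: 6.2
```

```bash
python3 -c "
from h import *
go(-.020,.065,.020)
c=cap('top');im=c['frame'][185:305,225:405,::-1];cv2.imwrite('pics/t4.png',cv2.resize(im,None,fx=4.4,fy=4.4,interpolation=cv2.INTER_CUBIC))
"
```

```text
t 15.0 rel [-0.0232 -0.0416] z 0.02 yaw rel 89.62 rp [-3.137 -0.038] F [ -6.75 -12.09   7.45] w -0.0
units [4.263 0.1   0.161]
```

View pics/t4.png

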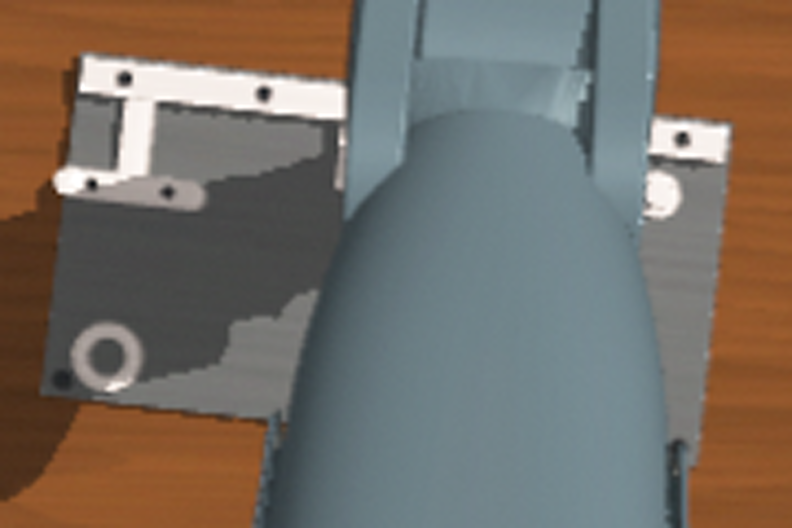

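The block's lead end is visible at crop (341,150), still against the rail and moving. I'll reduce the bias and carry on.

Emit:
move_arm(
  increments=[
    [-1,[0.2,-0.01,0.01],0],
    [-1,[0.2,0,0.01],0],
    [-1,[0.2,0,0.01],0],
    [-1,[0.2,0,0.01],0],
    [-1,[0.2,0,0.01],0],
    [-1,[0.2,0,0.01],0],
    [-1,[0.2,0,0.01],0],
  ],
)

```text
clock: 15.75
ee_pos: [0.6022, 0.0187, 0.02]
ee_rot: [-3.138, -0.037, 1.482]
contact_force: [-5.5, -12.6, 9.0]
grip_width: 0.0
grip_force: 6.6
```

```bash
python3 -c "
from h import *
go(-.020,.065,.020)
c=cap('wrist','w3.png')
"
```

```text
t 15.75 rel [-0.0232 -0.007 ] z 0.02 yaw rel 89.6 rp [-3.138 -0.037] F [ -5.53 -12.57   8.97] w 0.0
units [2.877 0.108 0.105]
```

View pics/w3.png

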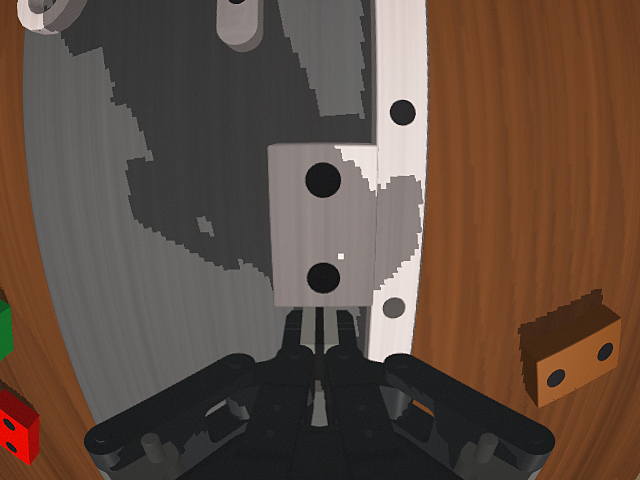

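The wrist view shows the block at (322,225), with its right edge along the rail at x≈376 and no gap. The strip end at (240,40) is to the left of the block's lane.

Emit:
move_arm(
  increments=[
    [-1,[0.2,0,0.01],0],
    [-1,[0.2,0,0.01],0],
    [-1,[0.2,0,0.01],0],
    [-1,[0.2,0,0.01],0],
    [-1,[0.2,0,0.01],0],
    [-1,[0.2,0,0.01],0],
    [-1,[0.2,0,0.01],0],
  ],
)

```text
clock: 16.5
ee_pos: [0.6054, 0.0537, 0.0197]
ee_rot: [-3.138, -0.038, 1.482]
contact_force: [-5.3, -11.8, 8.9]
grip_width: -0.0005
grip_force: 6.2
```

Emit:
move_arm(
  increments=[
    [-1,[0.2,0,0.01],0],
    [-1,[0.2,0,0.01],0],
    [-1,[0.2,0,0.01],0],
    [-1,[0.2,0,0.01],0],
    [-1,[0.15,0,0.01],0],
  ],
)

```text
clock: 17.0
ee_pos: [0.6076, 0.0776, 0.0194]
ee_rot: [-3.138, -0.038, 1.482]
contact_force: [-4.6, -11.1, 8.9]
grip_width: 0.0001
grip_force: 6.0
```

```bash
python3 -c "
from h import *
go(-.020,.067,.020)
"
```

```text
t 17.0 rel [-0.0227  0.0522] z 0.0194 yaw rel 89.61 rp [-3.138 -0.038] F [ -4.59 -11.12   8.93] w 0.0001
units [ 0.592  0.102 -0.002]
```

Emit:
move_arm(
  increments=[
    [-1,[0.15,0,0.01],0],
    [-1,[0.15,0,0.01],0],
    [-1,[0.1,0,0],0],
  ],
)

```text
clock: 17.3
ee_pos: [0.6085, 0.0878, 0.0192]
ee_rot: [-3.138, -0.038, 1.483]
contact_force: [-3.8, -9.1, 5.5]
grip_width: 0.0001
grip_force: 4.6
```

Emit:
move_arm(
  increments=[
    [-1,[0.06,0,0],0],
  ],
)

```text
clock: 17.4
ee_pos: [0.6086, 0.0894, 0.0192]
ee_rot: [-3.138, -0.039, 1.483]
contact_force: [-2.8, -9.8, 5.6]
grip_width: -0.0002
grip_force: 4.6
```

Emit:
move_arm(
  increments=[
    [-1,[0.06,0,0],0],
  ],
)

```text
clock: 17.5
ee_pos: [0.6087, 0.0908, 0.0192]
ee_rot: [-3.138, -0.039, 1.483]
contact_force: [-3.6, -7.9, 4.7]
grip_width: -0.0
grip_force: 4.3
```

Emit:
move_arm(
  increments=[
    [-1,[0.04,0,0],0],
  ],
)

```text
clock: 17.6
ee_pos: [0.6089, 0.0919, 0.0193]
ee_rot: [-3.138, -0.039, 1.483]
contact_force: [-2.2, -8.2, 5.4]
grip_width: -0.0002
grip_force: 4.2
```

Emit:
move_arm(
  increments=[
    [-1,[0.05,0,0],0],
  ],
)

```text
clock: 17.7
ee_pos: [0.6088, 0.0927, 0.0192]
ee_rot: [-3.138, -0.038, 1.483]
contact_force: [-3.8, -13.7, 7.0]
grip_width: -0.0001
grip_force: 7.3
```

Emit:
move_arm(
  increments=[
    [-1,[0.05,0,0],0],
  ],
)

```text
clock: 17.8
ee_pos: [0.6089, 0.0927, 0.0193]
ee_rot: [-3.138, -0.035, 1.482]
contact_force: [-3.3, -20.1, 7.2]
grip_width: 0.0002
grip_force: 10.2
```

Emit:
move_arm(
  increments=[
    [-1,[0.05,0,0],0],
  ],
)

```text
clock: 17.9
ee_pos: [0.6088, 0.0928, 0.0193]
ee_rot: [-3.138, -0.033, 1.481]
contact_force: [-3.8, -25.1, 8.9]
grip_width: -0.0004
grip_force: 12.9
```

```bash
python3 -c "
from h import *
go(-.022,.067,.020)
"
```

```text
t 17.9 rel [-0.0226  0.0675] z 0.0193 yaw rel 89.53 rp [-3.138 -0.033] F [ -3.8  -25.08   8.92] w -0.0004
units [-0.017  0.024 -0.028]
```

Stalled at 25 N, so it's home. I'll back off along the rail, rise and check.

Emit:
move_arm(
  increments=[
    [-1,[-0.15,0,0],0],
    [-1,[-0.3,-0.1,0],0],
    [-1,[-0.6,-0.2,0],0],
    [-1,[0,0,-0.8],0],
    [-1,[0,0,-1],0],
    [-1,[0,-0.9,-1],0],
    [-1,[0,-1,-1],0],
    [-1,[0,-1,0],0],
    [-1,[0,-1,0],0],
    [-1,[0,0,0],0],
  ],
)

```text
clock: 18.9
ee_pos: [0.4994, 0.0755, 0.1135]
ee_rot: [-3.137, -0.042, 1.484]
contact_force: [0.0, -0.2, -0.3]
grip_width: -0.0002
grip_force: 0.0
```

Emit:
move_arm(
  increments=[
    [-1,[-1,-1,0],0],
    [-1,[-1,-1,0],0],
    [-1,[-1,-1,0],0],
    [-1,[-1,-1,0],0],
    [-1,[-1,0,0],0],
    [-1,[-1,0,0],0],
    [-1,[0,0,0],0],
    [-1,[0,0,0],0],
  ],
)

```text
clock: 19.7
ee_pos: [0.3905, -0.0652, 0.1073]
ee_rot: [-3.139, -0.042, 1.482]
contact_force: [-0.3, -0.1, 0.2]
grip_width: 0.0001
grip_force: 0.0
```

```bash
python3 -c "
from h import *
go(-.022,.067,.020)
c=cap('top');im=c['frame'][185:305,225:405,::-1];cv2.imwrite('pics/t5.png',cv2.resize(im,None,fx=4.4,fy=4.4,interpolation=cv2.INTER_CUBIC))
"
```

```text
t 19.7 rel [-0.2274 -0.1079] z 0.1073 yaw rel 89.58 rp [-3.139 -0.042] F [-0.29 -0.06  0.22] w 0.0001
units [6.901 8.174 3.765]
```

View pics/t5.png

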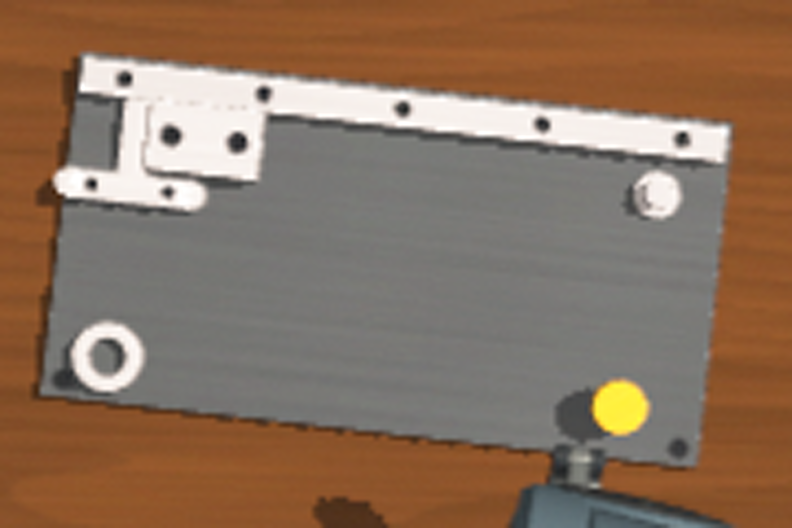

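The block sits in the pocket at crop (205,140), against both the web and the rail. The collar (107,357) and bush (620,407) haven't moved, and the hand is clear.

```bash
python3 -c "
from cell import arm
print(arm.hand_in())"
```

```text
the job is handed in; nothing more can be done
None
```

The spacer was pushed flush to the rail, then slid along it until it stopped against the T-stop; the hand is clear, the bystanders were not touched, and the job was handed in at about 20 s.

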